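Seat a heat-spreader plate with four crank nuts in cross order

ROBOT

A 6-joint arm with a two-finger parallel gripper is mounted at the origin on the work surface. World frame = base frame: x ahead of the robot, y to its left, z up, the work surface at z = 0. Lengths are in m, angles in rad, forces in N, time in s.
With the tool pointing down it reaches from about 0.225 to 0.875 m from the base axis. Payload 3.4 kg.
Tool frame: the origin (TCP) lies at the centre of the arm's flange, where the gripper is bolted on; the fingertips stand 173 mm ahead of it and the grasp point (between the pads) lies 155 mm ahead of it (bot.tips_ahead is the distance from the TCP to the fingertips, in m); z points along the fingers, y is the line along which they close (so a half turn about z gives the same grasp; the last joint's range is limited). The gripper opens to 85 mm and grips with 20 to 120 N. Pads are 22 mm wide; open, the fingers measure 114 mm over their backs; the gripper's body (76 mm by 85 mm) begins 54 mm behind the grasp point. The pads swing forward as they close: fully open they stand 13 mm farther back than shut.
Start: joints at [1.081, 0.276, 1.505, -0, 1.361, -0.121], TCP at [0.207, 0.536, 0.405] pointing down, gripper open.
Joint ranges: [-2.89, 2.89], [-0.75, 2.08], [0.22, 2.7], [-1.18, 4.32], [0.11, 2.71], [-2.7, 2.7]. Speed limits (rad/s): [2.57, 2.57, 3.14, 3.14, 3.14, 3.14].

INTERFACE

Orientations are given as a 3x3 rotation matrix whose columns are the frame's x, y, z axes.
In Python, from plant import bot gives the robot as it stands.
- The arm moves only by the tool move_arm, never from a script. Its argument "series" is one flat list of numbers, 7 for each row, row after row: the turn, a rotation vector about the tool's x, y, z in rad, then the shift along the tool's x, y, z in m, then the gripper's target within -1 to 1 (fully open at 1, half-way at 0, shut at -1). In form: [wx, wy, wz, dx, dy, dz, fingers, wx, wy, wz, dx, dy, dz, fingers, ...]. A call has 1 to 20 rows; each row shifts and turns the commanded pose from where the row before left it, along the tool's axes as they then stand; what a row does not reach is not made up. A row lasts 1/8 s, in which the tool goes at most 62.5 mm and 10.7 degrees, less where a joint would pass 70% of its speed; a pose out of reach is approached as far as the arm can. A call with a gripper value outside its range is refused whole. The fingers move at their own pace and stop on an object; "grip_force" is the grip in N (left out, the last holds). Time passes only in rows, so rows that do not move let the fingers close. It gives the time, the measured TCP pose, the force, the opening and the grip force at its end, in the units of the state.
- bot.get_obs(): the state, without advancing time (a new reading comes with each control period).
- bot.read_camera(name): name is "side" or "top" or "wrist"; returns (picture, depth): 384x512x3 uint8, red, green, blue; 384x512 float32, m along the optical axis (not along the pixel's ray), 0 where there is no reading.
- bot.camera_info(name): a dict with "mtx" (3x3 intrinsics, pixels), "dist" ([k1, k2, p1, p2, k3] as OpenCV has them; the pictures are not rectified), "R" (3x3) and "t" (3): a world point X has camera coordinates R X + t; the wrist camera has in their place "T_tool_cam" (4x4, takes a point from camera to tool coordinates, whose origin is the TCP and whose axes are the flange's). Camera axes: x right, y down, z forward; pixel columns grow to the right and rows downward; lengths in m; the calibration is good to about 2 mm. A picture is of the moment at which its call begins: read the wrist's pose just before it. camera_info takes no time and is no camera call.
- bot.finish_job(): hands the job in; it is judged then, once.
The state is a dict: "t": time; "joints": joint angles; "qd": joint speeds; "joint_efforts": joint torques, N m; "eef_pos": TCP position; "tcp_rot": TCP orientation; "wrist_force": force on the tool from outside, world axes, zero at the start; "ft_torque": the same for the moment, N m; "grip_width": opening from 0.0 (shut) to 1.0 (fully open); "gripper_force": force on a finger pad.
Only numpy, scipy, OpenCV 4.12 (cv2) and the standard library are available. Lean on these libraries where they do the work, as an engineer would, in place of code of your own. Each camera call takes 0.05 s, during which the arm holds its last target. There are 200 camera calls.

TASK

Clamp the heat-spreader plate down evenly on its board: tighten the four crank nuts clockwise in cross order, each about a half turn until it seats and is firmly snug by feel but not forced; finish one nut and the one diagonally opposite before starting the other two. Leave the multimeter, jar and screwdriver where they are and let go of everything at the end.

Things in the scene. Friction and masses are not known exactly. Their poses are not given: they have to be found in the camera images.
- jig: clamping jig fixed to the bench: aluminium base 190 x 190 mm with four crank nuts at the corners of a 120 mm square; origin under its centre at bench height, z up, x and y along its sides
- plate: dark blue finned heat-spreader plate, 152 x 152 x 10 mm, fins to 24 mm above its underside; origin at the centre of its underside, z up. It starts about 3 to 4 mm high and perhaps a little tilted; seated flush its origin is 30 mm above the jig's origin. It lies loose on springs between guide pins and is not handled: the nuts press it down (4 mm for a half turn)
- axis1 (a point): point on the vertical axis of nut 1, at the height of the seated plate's top (40 mm above the jig's origin). Clockwise from above the nuts are 1, 2, 3, 4: 1 and 3 are opposite, 2 and 4 too. Turned clockwise from above, a nut runs free (about 1 N at its crank handle) until it seats, after 139 to 180 degrees, unknown and different for each nut
- crank1 (a point): red upright handle of nut 1's crank: a freely spinning cylinder 14 mm across, 40 mm tall (this point on its centre line, 24 mm above its lower end, 16 mm below its top), 32 mm from the nut's axis, on an arm 14 mm wide. It stays 50.5 mm above axis1 all the way round (a steel foot under the nut pushes the plate down). Carry it round the axis; its start direction varies
- mark1 (a point): red mark on the brass tell-tale washer under nut 1, 10 mm from the axis; it turns with the nut only once seated. There the force at the handle jumps to about 6 N, then climbs 0.7 N per mm of handle travel. Tight: 9 to 14 N (mark moved over 1 mm, i.e. handle 3 mm); overtight: over 4.5 mm (handle 14 mm, about 16 N). Let go, it stays or springs back part way, staying tight
- axis2 (a point): the same for nut 2
- crank2 (a point): the same for nut 2
- mark2 (a point): the same for nut 2
- axis3 (a point): the same for nut 3
- crank3 (a point): the same for nut 3
- mark3 (a point): the same for nut 3
- axis4 (a point): the same for nut 4
- crank4 (a point): the same for nut 4
- mark4 (a point): the same for nut 4
- meter: yellow multimeter lying on the bench, 185 x 90 x 45 mm, origin under its centre; leave alone
- jar: small jar with blue cap, 52 mm across, 60 mm tall, origin under its centre; leave alone
- driver: screwdriver with orange handle lying on the bench, origin under its middle; leave alone
Mind the look-alikes: they are no part of the job. Leave any purple or white look-alike of the plate alone.

How it is judged:
On the way, in this order (a step that is already met when the one before it is completed fails the run):
1. a first nut is tight, the others not yet (distance of any of mark1, mark2, mark3, mark4 from where it was at the start of the episode above 0.001 m), for 0.1 s.
2. the nut diagonally opposite is tight too ((distance of each of mark1, mark3 from where it was at the start of the episode above 0.001 m or distance of each of mark2, mark4 from where it was at the start of the episode above 0.001 m)), for 0.1 s.
3. a third nut is tight ((distance of each of mark2, mark3, mark4 from where it was at the start of the episode above 0.001 m or distance of each of mark1, mark3, mark4 from where it was at the start of the episode above 0.001 m or distance of each of mark1, mark2, mark4 from where it was at the start of the episode above 0.001 m or distance of each of mark1, mark2, mark3 from where it was at the start of the episode above 0.001 m)), for 0.1 s.
At the end, for the whole second after the job is handed in: All four washer marks stand 1 to 4.5 mm round from their start, the plate is seated (origin under 30.6 mm above the jig's origin) and level within 0.008 rad, the jig is let go, and multimeter, jar and screwdriver rest within 20 mm of where they were, the jar upright (distance of each of mark1, mark2, mark3, mark4 from where it was at the start of the episode above 0.001 m and z of plate in the frame of jig below 0.0306 m and angle between plate's own z axis and vertical below 0.008 rad and contact force between the fingers and jig below 0.1 N and linear speed of each of meter, jar, driver below 0.02 m/s and distance of each of meter, jar, driver from where it was at the start of the episode below 0.02 m and angle between jar's own z axis and vertical below 0.2 rad); the robot touches nothing.
It fails at once if a nut of the second diagonal was turned (handle moved over 20 mm) before both nuts of the first diagonal were tight (distance of any of crank1, crank3 from where it was at the start of the episode above 0.02 m and distance of any of crank2, crank4 from where it was at the start of the episode above 0.02 m and not (distance of each of mark1, mark3 from where it was at the start of the episode above 0.001 m) and not (distance of each of mark2, mark4 from where it was at the start of the episode above 0.001 m)).
It fails at once if a nut was overtightened (its washer mark moved over 4.5 mm, about 16 N at the handle) (distance of any of mark1, mark2, mark3, mark4 from where it was at the start of the episode above 0.0045 m).
It fails at once if the multimeter, jar or screwdriver was moved over 20 mm (distance of any of meter, jar, driver from where it was at the start of the episode above 0.02 m).
It also fails if it takes over 72 s, if anything falls off the work surface, if the arm or the gripper's body presses on something with over 40 N, if the wrist force passes 120 N, or if a joint passes its speed limit or range.

## Working session

There is one attempt and no reset: what is moved stays moved. The work goes in short steps, Python scripts to look and compute and a tool call to move; the robot and the scene stay as the last step left them, time stands still between calls to the robot, and variables do not carry over. Pictures are saved under pics/ and viewed, at most 10 in all, crops included, and the job is handed in when it is done.

Besides the shell and the picture viewer there is one more tool, called after "Emit:" as name(argument=value, ...) on one line, values as JSON. move_arm: Moves the arm, as the interface text tells. Its arguments: {"type":"object","properties":{"series":{"type":"array"},"grip_force":{"type":"number"}},"required":["series"]}

```bash
ls; mkdir -p pics
python3 - <<'E'
from plant import bot
import cv2, numpy as np
for n in ["top","side"]:
    p,d=bot.read_camera(n); np.savez(f"{n}0.npz",p=p,d=d); cv2.imwrite(f"pics/{n}0.png",p[:,:,::-1])
    i=bot.camera_info(n); print(n,{k:np.round(v,4).tolist() for k,v in i.items()})
print(np.round(bot.camera_info("wrist")["T_tool_cam"],4).tolist()); o=bot.get_obs(); print(o)
E
```

```text
pics
top {'mtx': [[496.3461, 0.0, 254.5574], [0.0, 496.3461, 200.1944], [0.0, 0.0, 1.0]], 'dist': [-0.2155, 0.0, 0.0, 0.0, 0.0], 'R': [[-0.0234, -0.9997, -0.0034], [-0.9944, 0.0236, -0.103], [0.1031, 0.0009, -0.9947]], 't': [0.0356, 0.6042, 1.3398]}
side {'mtx': [[416.9636, 0.0, 250.4935], [0.0, 416.9636, 198.0167], [0.0, 0.0, 1.0]], 'dist': [-0.1211, 0.0, 0.0, 0.0, 0.0], 'R': [[-0.9815, -0.1915, -0.0023], [-0.1488, 0.7701, -0.6203], [0.1205, -0.6085, -0.7843]], 't': [0.5749, 0.122, 0.9954]}
[[0.0002, -0.9468, -0.3219, 0.0822], [1.0, 0.0005, -0.0011, -0.0004], [0.0012, -0.3219, 0.9468, 0.0308], [0.0, 0.0, 0.0, 1.0]]
{'t': 0.1, 'joints': array([ 1.08098257e+00,  2.76555053e-01,  1.50597852e+00,  3.62183467e-05,
        1.36066168e+00, -1.21013697e-01]), 'qd': array([-0.00049887, -0.00135731, -0.00300326,  0.00134485, -0.00121062,
        0.00092863]), 'joint_efforts': array([ 8.92915796e-04, -4.17702234e+01, -2.46403545e+01, -4.54063820e-04,
        5.77384169e-03, -1.80092758e-05]), 'eef_pos': array([0.20721407, 0.53618987, 0.40392384]), 'tcp_rot': array([[-9.32757769e-01,  3.60502881e-01, -7.85214682e-04],
       [ 3.60503663e-01,  9.32756751e-01, -1.39749547e-03],
       [ 2.28613150e-04, -1.58659753e-03, -9.99998715e-01]]), 'wrist_force': array([-0.09246003,  0.70050128,  0.23013702]), 'ft_torque': array([ 0.017808  ,  0.01440644, -0.02765245]), 'gripper_force': 0.0, 'grip_width': 0.9987740321219604}
```

View pics/top0.png

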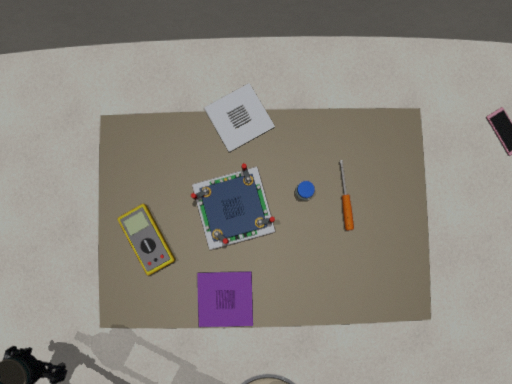

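View pics/side0.png

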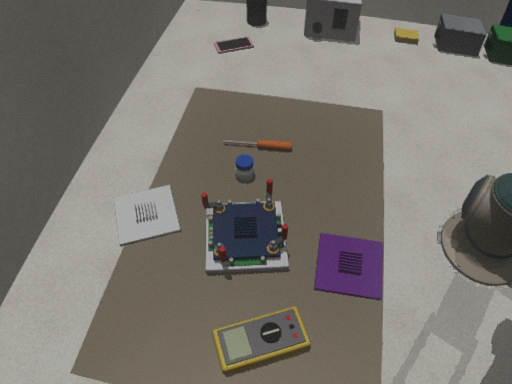

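The top view shows the jig with its dark blue plate at (233,208). The look-alikes are the white plate at (239,117) and the purple plate at (225,299). Only the blue one sits on a base with four red cranks, at (244,167), (194,196), (225,241) and (272,219), so it is the one meant. I'll confirm it in an enlarged crop.

```bash
cat > h.py <<'E'
import cv2, numpy as np
from plant import bot
def ray(info,uv,R=None,t=None):
    R=np.array(info["R"]) if R is None else R; t=np.array(info["t"]) if t is None else t
    n=cv2.undistortPoints(np.array(uv,float).reshape(-1,1,2),np.array(info["mtx"]),np.array(info["dist"])).reshape(-1,2)
    return -R.T@t, np.c_[n,np.ones(len(n))]@R      # centre, world directions (depth 1)
def at_z(info,uv,z,R=None,t=None):
    c,d=ray(info,uv,R,t); return c+d*((z-c[2])/d[:,2])[:,None]
def at_depth(info,uv,dep,R=None,t=None):
    c,d=ray(info,uv,R,t); return c+d*np.array(dep)[:,None]
def red(p):
    p=p.astype(int); return ((p[:,:,0]>90)&(p[:,:,1]<0.4*p[:,:,0])&(p[:,:,2]<0.4*p[:,:,0])).astype(np.uint8)
def wrist_Rt(o):
    T=np.eye(4);T[:3,:3]=o["tcp_rot"];T[:3,3]=o["eef_pos"]
    C=np.linalg.inv(T@np.array(bot.camera_info("wrist")["T_tool_cam"])); return C[:3,:3],C[:3,3]
E
python3 - <<'E'
from h import *
for n in ["top","side"]:
    z=np.load(f"{n}0.npz");p,d=z["p"],z["d"];i=bot.camera_info(n)
    k,l,s,c=cv2.connectedComponentsWithStats(red(p))
    for j in range(1,k):
        if s[j,4]>=6:
            ys,xs=np.where(l==j); P=at_depth(i,np.c_[xs,ys],d[ys,xs]); 
            print(n,c[j].round(1),s[j,4],np.median(P,0).round(4),P[:,2].max().round(4))
z=np.load("top0.npz")
c=cv2.resize(z["p"][155:255,180:285],None,fx=5.7,fy=5.7,interpolation=cv2.INTER_CUBIC)
cv2.imwrite("pics/crop0.png",c[:,:,::-1])
E
```

```text
top [243.6 165.6] 15 [0.6886 0.047  0.1084] 0.1117
top [193.4 195.4] 13 [0.6141 0.1818 0.1072] 0.1114
top [271.5 219. ] 16 [ 0.5469 -0.0215  0.1071] 0.1125
top [225.1 240.6] 17 [0.4925 0.1003 0.1075] 0.1118
top [161.5 256. ] 6 [0.4562 0.2796 0.0445] 0.0495
side [269.5 180.7] 14 [ 0.5438 -0.0207  0.1078] 0.1097
side [204.  194.5] 16 [0.6859 0.0492 0.1064] 0.1084
side [284.5 226.4] 21 [0.4897 0.1034 0.1077] 0.1094
side [221.7 248.9] 26 [0.6106 0.1848 0.1075] 0.8577
side [288.  317.2] 10 [0.4525 0.2811 0.0424] 0.0444
side [294.8 335.2] 11 [0.4333 0.3157 0.0421] 0.0459
```

View pics/crop0.png

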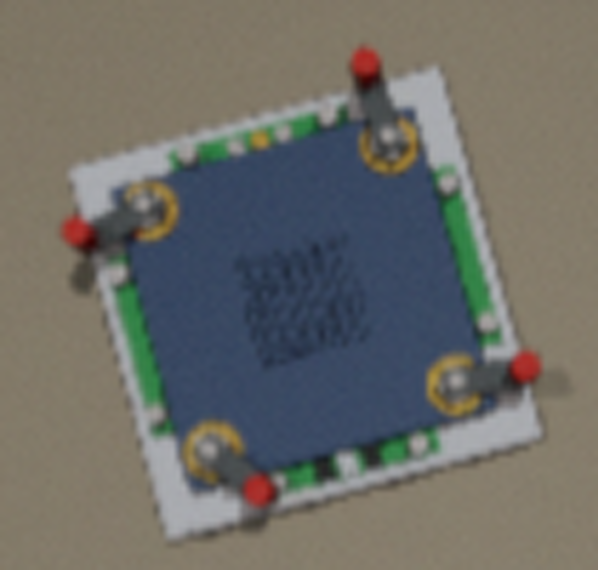

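The crop confirms it: the blue finned plate with four brass-ringed nuts, grey arms and red handles. Next I'll move above the jig for a close look.

Emit:
move_arm(series=[0,0,-0.184,0,0,0,0,0,0,-0.184,0,0,0,0,0,0,0,-0.032,-0.038,0,0,0,0,0,-0.032,-0.038,0,0,0,0,0,-0.032,-0.038,0,0,0,0,0,-0.032,-0.038,0,0,0,0,0,-0.032,-0.038,0,0,0,0,0,-0.032,-0.038,0,0,0,0,0,-0.032,-0.038,0,0,0,0,0,-0.032,-0.038,0,0,0,0,0,-0.032,-0.038,0,0,0,0,0,-0.032,-0.038,0,0,0,0,0,-0.032,-0.038,0,0,0,0,0,-0.032,-0.038,0,0,0,0,0,0,0,0,0,0,0,0,0,0,0,0,0])

```text
invalid input
```

Run:
```python
from h import *
o=bot.get_obs(); p,d=bot.read_camera("wrist"); np.savez("w0.npz",p=p,d=d,R=o["tcp_rot"],e=o["eef_pos"])
print(o["eef_pos"],o["tcp_rot"].round(3).tolist(),o["joints"].round(2),o["wrist_force"])
R,t=wrist_Rt(o); i=bot.camera_info("wrist")
k,l,s,c=cv2.connectedComponentsWithStats(red(p))
for j in range(1,k):
    if s[j,4]>=15:
        ys,xs=np.where(l==j); P=at_depth(i,np.c_[xs,ys],d[ys,xs],R,t); z=P[:,2]; T=P[(z>0.1)&(z<.115)]
        print(c[j].round(1),s[j],np.median(P,0).round(4),T.shape,T.mean(0).round(4) if len(T) else 0)
cv2.imwrite("pics/w0.png",p[:,:,::-1])
```

```text
[0.20721407 0.53618987 0.40392384] [[-0.933, 0.361, -0.001], [0.361, 0.933, -0.001], [0.0, -0.002, -1.0]] [ 1.08  0.28  1.51  0.    1.36 -0.12] [-0.09246003  0.70050128  0.23013702]
```

View pics/w0.png

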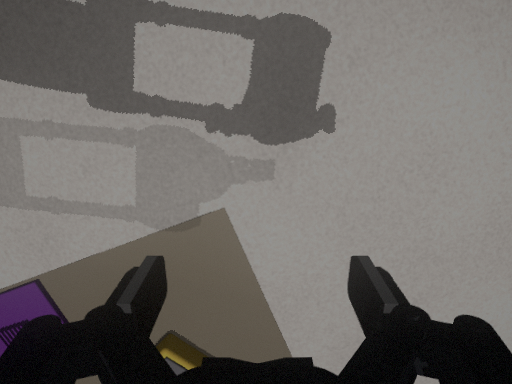

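The move was refused because I miscounted the values, so the picture only shows the bench and the fingers. I'll send it again.

Emit:
move_arm(series=[0,0,-0.184,0,0,0,0,0,0,-0.184,0,0,0,0,0,0,0,-0.032,-0.038,0,0,0,0,0,-0.032,-0.038,0,0,0,0,0,-0.032,-0.038,0,0,0,0,0,-0.032,-0.038,0,0,0,0,0,-0.032,-0.038,0,0,0,0,0,-0.032,-0.038,0,0,0,0,0,-0.032,-0.038,0,0,0,0,0,-0.032,-0.038,0,0,0,0,0,-0.032,-0.038,0,0,0,0,0,-0.032,-0.038,0,0,0,0,0,-0.032,-0.038,0,0,0,0,0,0,0,0,0,0,0,0,0,0,0,0])

```text
t: 2.02
eef_pos: [0.5586, 0.1181, 0.4042]
tcp_rot: [[-1.0, 0.001, -0.002], [0.001, 1.0, 0.001], [0.002, 0.001, -1.0]]
wrist_force: [-0.4, 1.0, 0.2]
grip_width: 0.5
gripper_force: 0.0
```

```bash
cat > look.py <<'E'
import sys
from h import *
n=sys.argv[1]
o=bot.get_obs(); p,d=bot.read_camera("wrist"); np.savez(f"{n}.npz",p=p,d=d,R=o["tcp_rot"],e=o["eef_pos"])
print(o["t"],o["eef_pos"],o["tcp_rot"].round(3).tolist(),o["joints"].round(2),o["wrist_force"])
R,t=wrist_Rt(o); i=bot.camera_info("wrist")
k,l,s,c=cv2.connectedComponentsWithStats(red(p))
for j in range(1,k):
    if s[j,4]>=15:
        ys,xs=np.where(l==j); P=at_depth(i,np.c_[xs,ys],d[ys,xs],R,t); z=P[:,2]; T=P[(z>0.102)&(z<.115)]
        print(c[j].round(1),s[j],np.median(P,0).round(4),T.shape,T.mean(0).round(4) if len(T) else 0)
cv2.imwrite(f"pics/{n}.png",p[:,:,::-1])
E
python3 look.py w1
```

```text
2.025 [0.55864016 0.11810662 0.40418836] [[-1.0, 0.001, -0.002], [0.001, 1.0, 0.001], [0.002, 0.001, -1.0]] [ 0.09  0.27  1.51  0.    1.36 -1.48] [-0.41595778  0.96790175  0.24408641]
[458.7  44.2] [455  41   8   8  39] [0.4341 0.316  0.0406] (0, 3) 0
[328.9 241.5] [322 236  13  10  65] [0.6142 0.1841 0.1062] (65, 3) [0.6138 0.1839 0.1062]
```

View pics/w1.png

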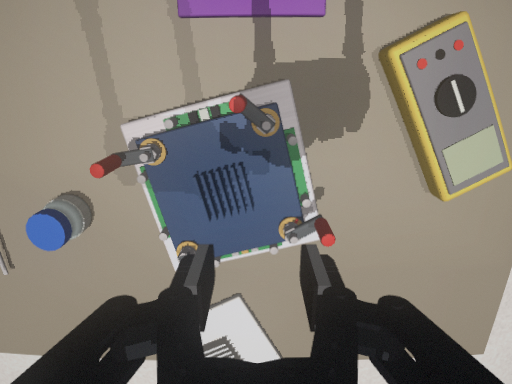

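The close view shows three red handles, at (100,168), (237,103) and (328,241). The fourth is hidden behind the left finger near (180,250). The nuts' brass rings are at (151,152), (265,121), (291,229) and (187,250). Next I'll fit the jig pose from the brass rings and handles.

Run:
```python
from h import *
from scipy.optimize import least_squares
z=np.load("w1.npz");R,t=wrist_Rt({"tcp_rot":z["R"],"eef_pos":z["e"]})
views={"wrist":(z["p"],z["d"],R,t)}
for n in ["top","side"]:
    y=np.load(n+"0.npz"); i=bot.camera_info(n); views[n]=(y["p"],y["d"],np.array(i["R"]),np.array(i["t"]))
for n,(p,d,R,t) in views.items():
    i=bot.camera_info(n); h=cv2.cvtColor(p,cv2.COLOR_RGB2HSV)
    ys,xs=np.where(d>0); P=at_depth(i,np.c_[xs,ys],d[ys,xs],R,t); C=h[ys,xs].astype(int)
    box=(abs(P[:,0]-.59)<.16)&(abs(P[:,1]-.08)<.16)&(P[:,2]>.02)&(P[:,2]<.13); P,C=P[box],C[box]
    br=(C[:,0]>10)&(C[:,0]<28)&(C[:,1]>110)&(C[:,2]>60)&(P[:,2]<.075)
    rd=((C[:,0]<8)|(C[:,0]>172))&(C[:,1]>140)&(P[:,2]>.06)
    B,H=P[br],P[rd]; ap=np.array([[.66,.035],[.64,.15],[.555,.015],[.52,.13]])
    if n=="wrist":
        pl=P[(C[:,0]>100)&(C[:,0]<125)&(C[:,1]>90)]; print("blue z pct",np.percentile(pl[:,2],[5,25,50,75,95]).round(4))
        q=P[:,2]
    def res(v):
        a=jig(v); D=np.linalg.norm(B[:,None,:2]-a[None],axis=2).min(1); return np.clip(D-v[3],-.006,.006)
    def jig(v):
        c,s=np.cos(v[2]),np.sin(v[2]); return np.array([v[0],v[1]])+np.array([[60,60],[60,-60],[-60,-60],[-60,60]])/1000@np.array([[c,s],[-s,c]])
    f=least_squares(res,[.592,.080,.267,.01],loss="soft_l1",f_scale=.001)
    print(n,len(B),"z",np.median(B[:,2]).round(4),f.x.round(4),"rms",np.sqrt((f.fun**2).mean()).round(4))
    a=jig(f.x); print(" axes",a.round(4).tolist())
    for k in range(4):
        m=H[np.linalg.norm(H[:,:2]-a[k],axis=1)<.05]
        if len(m)>3:
            T=m[m[:,2]>.1]; c=T.mean(0); print("  red",k,len(m),len(T),c.round(4),"r",np.linalg.norm(c[:2]-a[k]).round(4),"ang",np.degrees(np.arctan2(*(c[:2]-a[k])[::-1])).round(1))
```

```text
blue z pct [0.0427 0.0434 0.044  0.0448 0.0578]
wrist 443 z 0.048 [0.5845 0.0822 0.2456 0.012 ] rms 0.0013
 axes [[0.6281, 0.155], [0.6573, 0.0386], [0.5409, 0.0094], [0.5117, 0.1258]]
  red 0 138 138 [0.6117 0.1827 0.1062] r 0.0322 ang 120.7
  red 2 157 157 [ 0.5453 -0.0218  0.1066] r 0.0315 ang -82.0
  red 3 163 163 [0.4918 0.1009 0.1064] r 0.0319 ang -128.7
top 117 z 0.049 [0.5869 0.0822 0.2454 0.0116] rms 0.0018
 axes [[0.6305, 0.155], [0.6597, 0.0386], [0.5433, 0.0094], [0.5141, 0.1258]]
  red 0 25 20 [0.6138 0.1824 0.1077] r 0.0321 ang 121.3
  red 1 22 20 [0.6884 0.0478 0.1072] r 0.0302 ang 17.8
  red 2 22 22 [ 0.5466 -0.0226  0.107 ] r 0.0322 ang -84.1
  red 3 22 20 [0.4928 0.1003 0.1074] r 0.0333 ang -129.9
side 121 z 0.0486 [0.583  0.0827 0.2472 0.0119] rms 0.0021
 axes [[0.6265, 0.1556], [0.6558, 0.0392], [0.5395, 0.0099], [0.5101, 0.1262]]
  red 0 42 28 [0.611  0.1848 0.1073] r 0.0331 ang 117.9
  red 1 22 18 [0.6862 0.0494 0.1066] r 0.032 ang 18.6
  red 2 35 22 [ 0.5444 -0.0194  0.1067] r 0.0297 ang -80.5
  red 3 41 27 [0.4896 0.1032 0.107 ] r 0.0308 ang -131.8
```

```bash
cat >> h.py <<'E'
AX=np.array([[.6285,.155],[.6575,.0387],[.541,.0095],[.512,.1258]])   # A B C D, clockwise
def arc(a0,step,n,r=.032):
    """tool-frame shifts (tool x=-wx, y=wy) carrying a handle clockwise from a0 in n steps (deg), rounded without drift"""
    a=np.radians(a0-step*np.arange(n+1)); q=np.round(r*np.c_[-np.cos(a),np.sin(a)],4); D=np.diff(q,axis=0).round(4)
    print("[%s]"%", ".join(f"0, 0, 0, {x:g}, {y:g}, 0, -1" for x,y in D))
def where(k,off,f0=(0,0,0)):
    o=bot.get_obs(); p=o["eef_pos"][:2]-off-AX[k]; th=np.arctan2(p[1],p[0]); r=np.array([np.cos(th),np.sin(th)]); tc=np.array([r[1],-r[0]])
    f=(o["wrist_force"]-f0)[:2]; print("t",round(o["t"],2),"r mm",(np.hypot(*p)*1e3).round(2),"ang",np.degrees(th).round(2),"resist N",(-f@tc).round(2),"radial N",(f@r).round(2),"F",o["wrist_force"].round(2))
E
python3 - <<'E'
from h import *
z=np.load("w1.npz");p,d=z["p"],z["d"];R,t=wrist_Rt({"tcp_rot":z["R"],"eef_pos":z["e"]});i=bot.camera_info("wrist")
ys,xs=np.where(d>0);P=at_depth(i,np.c_[xs,ys],d[ys,xs],R,t)
for a in AX:
    m=P[np.linalg.norm(P[:,:2]-a,axis=1)<.010]; print(len(m),np.percentile(m[:,2],[50,90,99]).round(4) if len(m) else 0)
arc(120.7,10,13)
E
```

```text
304 [0.0655 0.0744 0.0755]
159 [0.0576 0.0658 0.0667]
407 [0.0653 0.0745 0.076 ]
319 [0.0658 0.0749 0.0761]
[0, 0, 0, -0.005, 0.0024, 0, -1, 0, 0, 0, -0.0054, 0.0015, 0, -1, 0, 0, 0, -0.0055, 0.0006, 0, -1, 0, 0, 0, -0.0056, -0.0004, 0, -1, 0, 0, 0, -0.0054, -0.0014, 0, -1, 0, 0, 0, -0.0051, -0.0023, 0, -1, 0, 0, 0, -0.0046, -0.0031, 0, -1, 0, 0, 0, -0.004, -0.0039, 0, -1, 0, 0, 0, -0.0032, -0.0046, 0, -1, 0, 0, 0, -0.0024, -0.005, 0, -1, 0, 0, 0, -0.0015, -0.0054, 0, -1, 0, 0, 0, -0.0006, -0.0055, 0, -1, 0, 0, 0, 0.0004, -0.0056, 0, -1]
```

Emit:
move_arm(series=[0,0,0,-0.0177,0.0216,0.035,0,0,0,0,-0.0177,0.0216,0.035,0,0,0,0,-0.0177,0.0216,0.034,0,0,0,0,0,0,0,0], grip_force=50)

```text
t: 2.58
eef_pos: [0.6109, 0.1852, 0.2976]
tcp_rot: [[-1.0, -0.003, -0.006], [-0.003, 1.0, -0.001], [0.006, -0.001, -1.0]]
wrist_force: [0.5, -0.8, 0.0]
grip_width: 0.505
gripper_force: 0.0
```

Emit:
move_arm(series=[0,0,0,0,0,0.016,0,0,0,0,0,0,0.016,0,0,0,0,0,0,0.015,0,0,0,0,0,0,0,0,0,0,0,0,0,0,0])

```text
t: 3.2
eef_pos: [0.6123, 0.1827, 0.254]
tcp_rot: [[-1.0, 0.001, 0.001], [0.001, 1.0, 0.0], [-0.001, 0.0, -1.0]]
wrist_force: [0.3, -0.2, 0.6]
grip_width: 0.497
gripper_force: 0.0
```

Run:
```python
from h import *
o=bot.get_obs();print(o["eef_pos"],o["wrist_force"])
p,d=bot.read_camera("wrist");cv2.imwrite("pics/w2.png",p[:,:,::-1])
```

```text
[0.61232562 0.18265262 0.25400847] [ 0.27267192 -0.24818009  0.62885312]
```

View pics/w2.png

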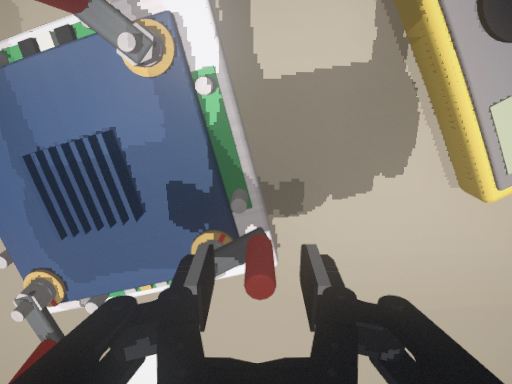

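The handle, at (260,270), is centred between the pads. I'll close on it.

Emit:
move_arm(series=[0,0,0,0,0,0,-1,0,0,0,0,0,0,-1,0,0,0,0,0,0,-1,0,0,0,0,0,0,-1])

```text
t: 3.75
eef_pos: [0.6122, 0.1832, 0.2543]
tcp_rot: [[-1.0, 0.001, 0.001], [0.001, 1.0, 0.001], [-0.001, 0.001, -1.0]]
wrist_force: [-1.4, 2.9, 5.5]
grip_width: 0.144
gripper_force: 48.7
```

```bash
python3 -c "
from h import *
where(0,0)"
```

```text
t 3.75 r mm 32.6 ang 120.06 resist N -0.2 radial N 3.19 F [-1.42  2.86  5.51]
```

Emit:
move_arm(series=[0,0,0,-0.005,0.0024,0,-1,0,0,0,-0.0054,0.0015,0,-1,0,0,0,-0.0055,0.0006,0,-1,0,0,0,-0.0056,-0.0004,0,-1,0,0,0,0,0,0,-1])

```text
t: 4.38
eef_pos: [0.6345, 0.1872, 0.2543]
tcp_rot: [[-1.0, 0.001, 0.002], [0.001, 1.0, 0.001], [-0.002, 0.001, -1.0]]
wrist_force: [-0.6, 2.2, 5.6]
grip_width: 0.144
gripper_force: 49.0
```

```bash
python3 -c "
from h import *
where(0,0)"
```

```text
t 4.38 r mm 32.72 ang 79.4 resist N 0.98 radial N 2.03 F [-0.59  2.18  5.64]
```

Emit:
move_arm(series=[0,0,0,-0.0054,-0.0014,0,-1,0,0,0,-0.0051,-0.0023,0,-1,0,0,0,-0.0046,-0.0031,0,-1,0,0,0,-0.004,-0.0039,0,-1,0,0,0,-0.0032,-0.0046,0,-1,0,0,0,-0.0024,-0.005,0,-1,0,0,0,-0.0015,-0.0054,0,-1,0,0,0,-0.0006,-0.0055,0,-1,0,0,0,0.0004,-0.0056,0,-1,0,0,0,0,0,0,-1])

```text
t: 5.62
eef_pos: [0.6602, 0.1492, 0.2541]
tcp_rot: [[-1.0, 0.001, 0.001], [0.001, 1.0, -0.001], [-0.001, -0.001, -1.0]]
wrist_force: [-0.7, 0.6, 7.0]
grip_width: 0.139
gripper_force: 48.9
```

```bash
python3 -c "
from h import *
where(0,0)
arc(-9.3,5,8)"
```

```text
t 5.62 r mm 32.24 ang -10.29 resist N 0.46 radial N -0.76 F [-0.67  0.59  6.99]
[0, 0, 0, 0.0006, -0.0027, 0, -1, 0, 0, 0, 0.0008, -0.0027, 0, -1, 0, 0, 0, 0.001, -0.0026, 0, -1, 0, 0, 0, 0.0013, -0.0025, 0, -1, 0, 0, 0, 0.0015, -0.0023, 0, -1, 0, 0, 0, 0.0016, -0.0023, 0, -1, 0, 0, 0, 0.0019, -0.002, 0, -1, 0, 0, 0, 0.002, -0.002, 0, -1]
```

Emit:
move_arm(series=[0,0,0,0.0006,-0.0027,0,-1,0,0,0,0.0008,-0.0027,0,-1,0,0,0,0.001,-0.0026,0,-1,0,0,0,0,0,0,-1])

```text
t: 6.12
eef_pos: [0.6577, 0.1417, 0.254]
tcp_rot: [[-1.0, 0.001, 0.0], [0.001, 1.0, -0.0], [-0.0, -0.0, -1.0]]
wrist_force: [-0.9, 1.0, 4.9]
grip_width: 0.142
gripper_force: 49.0
```

```bash
python3 -c "
from h import *
where(0,0)"
```

```text
t 6.12 r mm 32.07 ang -24.54 resist N 0.56 radial N -1.27 F [-0.92  1.04  4.95]
```

Not seated yet. Two more steps.

Emit:
move_arm(series=[0,0,0,0.0013,-0.0025,0,-1,0,0,0,0.0015,-0.0023,0,-1,0,0,0,0,0,0,-1])

```text
t: 6.5
eef_pos: [0.6556, 0.1384, 0.2542]
tcp_rot: [[-1.0, 0.002, 0.003], [0.002, 1.0, 0.004], [-0.003, 0.004, -1.0]]
wrist_force: [1.1, 6.0, 3.0]
grip_width: 0.143
gripper_force: 48.9
```

```bash
python3 -c "
from h import *
where(0,0)"
```

```text
t 6.5 r mm 31.83 ang -31.5 resist N 5.74 radial N -2.18 F [1.14 6.03 2.96]
```

Emit:
move_arm(series=[0,0,0,0.0016,-0.0023,0,-1,0,0,0,0.0019,-0.002,0,-1,0,0,0,0,0,0,-1,0,0,0,0,0,0,-1])

```text
t: 7.0
eef_pos: [0.6529, 0.1348, 0.2543]
tcp_rot: [[-1.0, 0.002, 0.006], [0.002, 1.0, 0.005], [-0.006, 0.005, -1.0]]
wrist_force: [3.6, 8.3, 2.2]
grip_width: 0.147
gripper_force: 48.8
```

```bash
python3 -c "
from h import *
where(0,0)
arc(-44.3,5,5)"
```

```text
t 7.0 r mm 31.63 ang -39.66 resist N 8.72 radial N -2.5 F [3.65 8.31 2.24]
[0, 0, 0, 0.002, -0.002, 0, -1, 0, 0, 0, 0.0022, -0.0017, 0, -1, 0, 0, 0, 0.0024, -0.0015, 0, -1, 0, 0, 0, 0.0024, -0.0013, 0, -1, 0, 0, 0, 0.0026, -0.0011, 0, -1]
```

Emit:
move_arm(series=[0,0,0,0.0026,-0.0023,0,-1,0,0,0,0,0,0,-1,0,0,0,0,0,0,-1])

```text
t: 7.38
eef_pos: [0.6508, 0.1328, 0.2543]
tcp_rot: [[-1.0, 0.002, 0.008], [0.002, 1.0, 0.006], [-0.008, 0.006, -1.0]]
wrist_force: [4.9, 9.2, 1.9]
grip_width: 0.141
gripper_force: 48.8
```

```bash
python3 -c "
from h import *
where(0,0)"
```

```text
t 7.38 r mm 31.49 ang -44.94 resist N 10.03 radial N -3.04 F [4.93 9.25 1.91]
```

Emit:
move_arm(series=[0,0,0,-0.0015,0.0015,0,-1,0,0,0,0,0,0,0,0,0,0,0,0,0,0,0,0,0,0,0,0,0,0,0,0,0,0,-0.02,0,0,0,0,0,0,-0.02,0,0,0,0,0.0262,-0.0384,0,0,0,0,0,0.0262,-0.0384,0,0,0,0,0,0.0262,-0.0384,0,0,0,0,0,0.0262,-0.0384,0,0,0,0,0,0,0,0,0,0,0,0,0,0,0,0,0,0,0,0,0,0,0,0])

```text
invalid input
```

```bash
python3 look.py w3; python3 -c "
from h import *
p=cv2.imread('pics/w3.png'); cv2.imwrite('pics/w3c.png',p)
arc(-82,10,13); arc(148,5,8)"
```

```text
7.375 [0.65078889 0.13276039 0.25431491] [[-1.0, 0.002, 0.008], [0.002, 1.0, 0.006], [-0.008, 0.006, -1.0]] [ 0.1   0.51  1.52  0.01  1.1  -1.48] [4.93447817 9.24841486 1.91052861]
[259.  287.5] [246 276  25  23 435] [0.6519 0.1338 0.1065] (431, 3) [0.652  0.1338 0.1064]
[ 75.7 341.6] [ 70 336  17  13 102] [0.6835 0.0464 0.1064] (97, 3) [0.6838 0.0464 0.1063]
[0, 0, 0, 0.0056, -0.0003, 0, -1, 0, 0, 0, 0.0056, 0.0007, 0, -1, 0, 0, 0, 0.0053, 0.0016, 0, -1, 0, 0, 0, 0.005, 0.0026, 0, -1, 0, 0, 0, 0.0044, 0.0033, 0, -1, 0, 0, 0, 0.0038, 0.0041, 0, -1, 0, 0, 0, 0.0031, 0.0047, 0, -1, 0, 0, 0, 0.0021, 0.0051, 0, -1, 0, 0, 0, 0.0013, 0.0054, 0, -1, 0, 0, 0, 0.0003, 0.0056, 0, -1, 0, 0, 0, -0.0007, 0.0056, 0, -1, 0, 0, 0, -0.0016, 0.0053, 0, -1, 0, 0, 0, -0.0026, 0.005, 0, -1]
[0, 0, 0, -0.0015, 0.0023, 0, -1, 0, 0, 0, -0.0018, 0.0021, 0, -1, 0, 0, 0, -0.002, 0.002, 0, -1, 0, 0, 0, -0.0021, 0.0018, 0, -1, 0, 0, 0, -0.0023, 0.0016, 0, -1, 0, 0, 0, -0.0024, 0.0015, 0, -1, 0, 0, 0, -0.0025, 0.0012, 0, -1, 0, 0, 0, -0.0026, 0.0009, 0, -1]
```

View pics/w3.png

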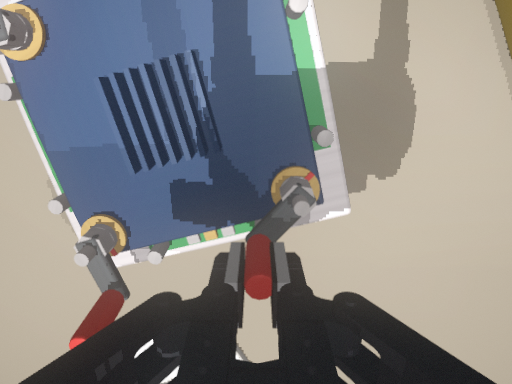

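Again refused for a miscount, so nothing moved. The view shows handle A still gripped at (258,265), with the washer's red mark at (311,177). I'll release and transfer to handle C.

Emit:
move_arm(series=[0,0,0,-0.0015,0.0015,0,-1,0,0,0,0,0,0,0,0,0,0,0,0,0,0,0,0,0,0,0,-0.02,0,0,0,0,0,0,-0.02,0,0,0,0,0.0262,-0.0384,0,0,0,0,0,0.0262,-0.0384,0,0,0,0,0,0.0262,-0.0384,0,0,0,0,0,0.0262,-0.0384,0,0,0,0,0,0,0,0,0,0,0,0,0,0,0,0])

```text
t: 8.8
eef_pos: [0.5454, -0.0216, 0.2936]
tcp_rot: [[-1.0, 0.002, 0.0], [0.002, 1.0, 0.0], [-0.0, 0.0, -1.0]]
wrist_force: [-0.9, 0.1, 0.9]
grip_width: 0.498
gripper_force: 0.0
```

```bash
python3 look.py w4
```

```text
8.8 [ 0.54537143 -0.02157773  0.29364766] [[-1.0, 0.002, 0.0], [0.002, 1.0, 0.0], [-0.0, 0.0, -1.0]] [-0.17  0.32  1.74  0.    1.08 -1.74] [-0.88890537  0.10491392  0.93654147]
[501.6 151.1] [493 144  17  15  95] [0.4935 0.1033 0.1063] (95, 3) [0.4936 0.1032 0.1063]
[464.3 342.9] [455 333  22  23  93] [0.6456 0.1345 0.0779] (0, 3) 0
```

Emit:
move_arm(series=[0,0,0,0,0,0.02,0,0,0,0,0,0,0.02,0,0,0,0,0,0,0,0,0,0,0,0,0,0,-1,0,0,0,0,0,0,-1,0,0,0,0,0,0,-1,0,0,0,0,0,0,-1])

```text
t: 9.72
eef_pos: [0.5458, -0.0214, 0.2545]
tcp_rot: [[-1.0, 0.001, 0.002], [0.001, 1.0, 0.0], [-0.002, 0.0, -1.0]]
wrist_force: [0.4, 0.1, 2.1]
grip_width: 0.146
gripper_force: 48.8
```

```bash
python3 -c "
from h import *
where(2,0)"
```

```text
t 9.72 r mm 31.22 ang -81.25 resist N 0.41 radial N -0.05 F [0.4  0.11 2.13]
```

Handle C is gripped. I'll carry it 130° with the arc from −82°.

Emit:
move_arm(series=[0,0,0,0.0056,-0.0003,0,-1,0,0,0,0.0056,0.0007,0,-1,0,0,0,0.0053,0.0016,0,-1,0,0,0,0.005,0.0026,0,-1,0,0,0,0.0044,0.0033,0,-1,0,0,0,0.0038,0.0041,0,-1,0,0,0,0.0031,0.0047,0,-1,0,0,0,0,0,0,-1])

```text
t: 10.72
eef_pos: [0.5123, -0.0043, 0.2542]
tcp_rot: [[-1.0, 0.001, 0.001], [0.001, 1.0, 0.0], [-0.001, 0.0, -1.0]]
wrist_force: [1.2, 1.3, 6.3]
grip_width: 0.142
gripper_force: 49.1
```

```bash
python3 -c "
from h import *
where(2,0)"
```

```text
t 10.72 r mm 31.86 ang -154.38 resist N -0.63 radial N -1.64 F [1.21 1.27 6.29]
```

Emit:
move_arm(series=[0,0,0,0.0021,0.0051,0,-1,0,0,0,0.0013,0.0054,0,-1,0,0,0,0.0003,0.0056,0,-1,0,0,0,-0.0007,0.0056,0,-1,0,0,0,-0.0016,0.0053,0,-1,0,0,0,-0.0026,0.005,0,-1,0,0,0,-0.0015,0.0023,0,-1,0,0,0,-0.0018,0.0021,0,-1,0,0,0,0,0,0,-1])

```text
t: 11.85
eef_pos: [0.5168, 0.0315, 0.2542]
tcp_rot: [[-1.0, 0.0, -0.0], [0.0, 1.0, -0.001], [0.0, -0.001, -1.0]]
wrist_force: [1.5, -1.7, 7.6]
grip_width: 0.145
gripper_force: 49.4
```

```bash
python3 -c "
from h import *
where(2,0)"
```

```text
t 11.85 r mm 32.72 ang 137.73 resist N 0.24 radial N -2.19 F [ 1.46 -1.65  7.6 ]
```

Emit:
move_arm(series=[0,0,0,-0.002,0.002,0,-1,0,0,0,-0.0021,0.0018,0,-1,0,0,0,0,0,0,-1])

```text
t: 12.22
eef_pos: [0.5208, 0.0353, 0.2542]
tcp_rot: [[-1.0, 0.0, -0.001], [0.0, 1.0, -0.001], [0.001, -0.001, -1.0]]
wrist_force: [0.6, -0.1, 8.2]
grip_width: 0.143
gripper_force: 49.4
```

```bash
python3 -c "
from h import *
where(2,0)"
```

```text
t 12.22 r mm 32.79 ang 128.13 resist N -0.43 radial N -0.44 F [ 0.61 -0.08  8.21]
```

Emit:
move_arm(series=[0,0,0,-0.0023,0.0016,0,-1,0,0,0,-0.0024,0.0015,0,-1,0,0,0,0,0,0,-1])

```text
t: 12.6
eef_pos: [0.5253, 0.0384, 0.2542]
tcp_rot: [[-1.0, 0.0, -0.001], [0.0, 1.0, -0.001], [0.001, -0.001, -1.0]]
wrist_force: [-0.3, -1.1, 7.8]
grip_width: 0.144
gripper_force: 49.5
```

```bash
python3 -c "
from h import *
where(2,0)
arc(108,5,6)"
```

```text
t 12.6 r mm 32.87 ang 118.44 resist N 0.78 radial N -0.8 F [-0.3  -1.07  7.78]
[0, 0, 0, -0.0027, 0.0008, 0, -1, 0, 0, 0, -0.0027, 0.0005, 0, -1, 0, 0, 0, -0.0028, 0.0003, 0, -1, 0, 0, 0, -0.0028, 0, 0, -1, 0, 0, 0, -0.0028, -0.0002, 0, -1, 0, 0, 0, -0.0028, -0.0005, 0, -1]
```

Emit:
move_arm(series=[0,0,0,-0.0025,0.0012,0,-1,0,0,0,-0.0026,0.0009,0,-1,0,0,0,0,0,0,-1])

```text
t: 12.98
eef_pos: [0.5289, 0.0402, 0.254]
tcp_rot: [[-1.0, -0.001, -0.006], [-0.001, 1.0, -0.002], [0.006, -0.002, -1.0]]
wrist_force: [-5.2, -2.7, 11.3]
grip_width: 0.144
gripper_force: 50.0
```

```bash
python3 -c "
from h import *
where(2,0)"
```

```text
t 12.97 r mm 32.97 ang 111.56 resist N 5.81 radial N -0.65 F [-5.17 -2.74 11.33]
```

It has seated. Now the tightening, as on A.

Emit:
move_arm(series=[0,0,0,-0.0027,0.0008,0,-1,0,0,0,-0.0027,0.0005,0,-1,0,0,0,0,0,0,-1,0,0,0,0,0,0,-1])

```text
t: 13.48
eef_pos: [0.5331, 0.0415, 0.254]
tcp_rot: [[-1.0, -0.0, -0.009], [-0.0, 1.0, -0.002], [0.009, -0.002, -1.0]]
wrist_force: [-7.9, -1.7, 13.9]
grip_width: 0.141
gripper_force: 50.2
```

```bash
python3 -c "
from h import *
where(2,0)"
```

```text
t 13.47 r mm 32.99 ang 103.89 resist N 8.12 radial N 0.28 F [-7.95 -1.68 13.92]
```

Emit:
move_arm(series=[0,0,0,-0.0028,0.0003,0,-1,0,0,0,-0.001,0,0,-1,0,0,0,0,0,0,-1,0,0,0,0,0,0,-1])

```text
t: 13.98
eef_pos: [0.536, 0.0421, 0.2539]
tcp_rot: [[-1.0, -0.0, -0.012], [-0.0, 1.0, -0.001], [0.012, -0.001, -1.0]]
wrist_force: [-9.1, -1.4, 15.5]
grip_width: 0.145
gripper_force: 50.4
```

```bash
python3 -c "
from h import *
where(2,0)"
```

```text
t 13.97 r mm 32.94 ang 98.77 resist N 9.25 radial N 0.04 F [-9.15 -1.37 15.54]
```

Emit:
move_arm(series=[0,0,0,0.0025,0,0,-1,0,0,0,0,0,0,0,0,0,0,0,0,0,0,0,0,0,0,0,-0.02,0,0,0,0,0,0,-0.02,0,0,0,0,-0.0373,0.0016,0,0,0,0,0,-0.0373,0.0016,0,0,0,0,0,-0.0373,0.0016,0,0,0,0,0,-0.0373,0.0016,0,0,0,0,0,0,0,0,0,0,0,0,0,0,0,0])

```text
t: 15.35
eef_pos: [0.6861, 0.0487, 0.2925]
tcp_rot: [[-1.0, 0.001, -0.003], [0.001, 1.0, 0.0], [0.003, 0.0, -1.0]]
wrist_force: [0.0, -0.2, -0.4]
grip_width: 0.501
gripper_force: 0.0
```

```bash
python3 look.py w5
```

```text
15.35 [0.68614124 0.04871922 0.29247771] [[-1.0, 0.001, -0.003], [0.001, 1.0, 0.0], [0.003, 0.0, -1.0]] [-0.03  0.52  1.41  0.    1.22 -1.6 ] [ 0.01881084 -0.21186351 -0.38570131]
```

View pics/w5.png

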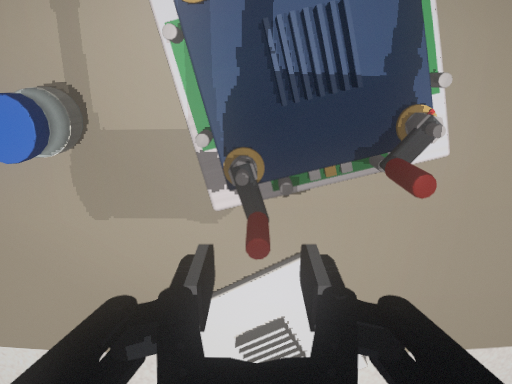

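Handle B, at (258,243), is centred between the fingers. I'll descend and grip it.

Emit:
move_arm(series=[0,0,0,0,0,0.02,0,0,0,0,0,0,0.02,0,0,0,0,0,0,0,0,0,0,0,0,0,0,-1,0,0,0,0,0,0,-1,0,0,0,0,0,0,-1,0,0,0,0,0,0,-1])

```text
t: 16.27
eef_pos: [0.6871, 0.0488, 0.2549]
tcp_rot: [[-1.0, 0.001, 0.002], [0.001, 1.0, 0.0], [-0.002, 0.0, -1.0]]
wrist_force: [0.8, 1.0, 5.2]
grip_width: 0.145
gripper_force: 48.8
```

```bash
python3 -c "
from h import *
where(1,0)
arc(18,10,13); arc(-112,5,12)"
```

```text
t 16.27 r mm 31.31 ang 18.76 resist N 0.68 radial N 1.1 F [0.82 1.   5.15]
[0, 0, 0, -0.0013, -0.0054, 0, -1, 0, 0, 0, -0.0003, -0.0056, 0, -1, 0, 0, 0, 0.0007, -0.0056, 0, -1, 0, 0, 0, 0.0016, -0.0053, 0, -1, 0, 0, 0, 0.0026, -0.005, 0, -1, 0, 0, 0, 0.0033, -0.0044, 0, -1, 0, 0, 0, 0.0041, -0.0038, 0, -1, 0, 0, 0, 0.0047, -0.0031, 0, -1, 0, 0, 0, 0.0051, -0.0021, 0, -1, 0, 0, 0, 0.0054, -0.0013, 0, -1, 0, 0, 0, 0.0056, -0.0003, 0, -1, 0, 0, 0, 0.0056, 0.0007, 0, -1, 0, 0, 0, 0.0053, 0.0016, 0, -1]
[0, 0, 0, 0.0025, 0.0012, 0, -1, 0, 0, 0, 0.0025, 0.0014, 0, -1, 0, 0, 0, 0.0023, 0.0015, 0, -1, 0, 0, 0, 0.0021, 0.0018, 0, -1, 0, 0, 0, 0.002, 0.002, 0, -1, 0, 0, 0, 0.0018, 0.0021, 0, -1, 0, 0, 0, 0.0016, 0.0023, 0, -1, 0, 0, 0, 0.0015, 0.0024, 0, -1, 0, 0, 0, 0.0012, 0.0025, 0, -1, 0, 0, 0, 0.0009, 0.0026, 0, -1, 0, 0, 0, 0.0008, 0.0027, 0, -1, 0, 0, 0, 0.0005, 0.0027, 0, -1]
```

Emit:
move_arm(series=[0,0,0,-0.0013,-0.0054,0,-1,0,0,0,-0.0003,-0.0056,0,-1,0,0,0,0.0007,-0.0056,0,-1,0,0,0,0.0016,-0.0053,0,-1,0,0,0,0.0026,-0.005,0,-1,0,0,0,0.0033,-0.0044,0,-1,0,0,0,0.0041,-0.0038,0,-1,0,0,0,0,0,0,-1])

```text
t: 17.27
eef_pos: [0.676, 0.0134, 0.2547]
tcp_rot: [[-1.0, 0.001, 0.001], [0.001, 1.0, 0.001], [-0.001, 0.001, -1.0]]
wrist_force: [-1.2, 0.3, 6.5]
grip_width: 0.139
gripper_force: 49.2
```

```bash
python3 -c "
from h import *
where(1,0)"
```

```text
t 17.27 r mm 31.31 ang -53.77 resist N -0.79 radial N -0.91 F [-1.18  0.27  6.5 ]
```

Emit:
move_arm(series=[0,0,0,0.0047,-0.0031,0,-1,0,0,0,0.0051,-0.0021,0,-1,0,0,0,0.0054,-0.0013,0,-1,0,0,0,0.0056,-0.0003,0,-1,0,0,0,0.0056,0.0007,0,-1,0,0,0,0.0053,0.0016,0,-1,0,0,0,0.0025,0.0012,0,-1,0,0,0,0.0025,0.0014,0,-1,0,0,0,0,0,0,-1])

```text
t: 18.4
eef_pos: [0.64, 0.0115, 0.2548]
tcp_rot: [[-1.0, 0.001, 0.003], [0.001, 1.0, -0.0], [-0.003, -0.0, -1.0]]
wrist_force: [0.9, 0.5, 5.9]
grip_width: 0.144
gripper_force: 49.2
```

```bash
python3 -c "
from h import *
where(1,0)"
```

```text
t 18.4 r mm 32.35 ang -122.75 resist N 0.5 radial N -0.88 F [0.89 0.47 5.93]
```

Emit:
move_arm(series=[0,0,0,0.0023,0.0015,0,-1,0,0,0,0.0021,0.0018,0,-1,0,0,0,0,0,0,-1])

```text
t: 18.77
eef_pos: [0.6356, 0.0146, 0.2548]
tcp_rot: [[-1.0, 0.001, 0.003], [0.001, 1.0, -0.001], [-0.003, -0.001, -1.0]]
wrist_force: [-0.4, -0.3, 6.5]
grip_width: 0.143
gripper_force: 49.2
```

```bash
python3 -c "
from h import *
where(1,0)"
```

```text
t 18.77 r mm 32.54 ang -132.29 resist N -0.1 radial N 0.45 F [-0.37 -0.27  6.55]
```

Emit:
move_arm(series=[0,0,0,0.002,0.002,0,-1,0,0,0,0.0018,0.0021,0,-1,0,0,0,0,0,0,-1])

```text
t: 19.15
eef_pos: [0.6317, 0.0186, 0.2548]
tcp_rot: [[-1.0, 0.001, 0.003], [0.001, 1.0, -0.001], [-0.003, -0.001, -1.0]]
wrist_force: [0.5, -0.2, 6.3]
grip_width: 0.142
gripper_force: 49.2
```

```bash
python3 -c "
from h import *
where(1,0)"
```

```text
t 19.15 r mm 32.69 ang -142.07 resist N 0.46 radial N -0.23 F [ 0.46 -0.22  6.34]
```

Emit:
move_arm(series=[0,0,0,0.0016,0.0023,0,-1,0,0,0,0.0015,0.0024,0,-1,0,0,0,0,0,0,-1])

```text
t: 19.52
eef_pos: [0.6285, 0.0233, 0.2548]
tcp_rot: [[-1.0, 0.0, 0.002], [0.0, 1.0, -0.001], [-0.002, -0.001, -1.0]]
wrist_force: [-0.9, -0.2, 6.5]
grip_width: 0.144
gripper_force: 49.2
```

```bash
python3 -c "
from h import *
where(1,0)"
```

```text
t 19.52 r mm 32.83 ang -152.0 resist N -0.22 radial N 0.87 F [-0.87 -0.21  6.5 ]
```

Emit:
move_arm(series=[0,0,0,0.0012,0.0025,0,-1,0,0,0,0.0009,0.0026,0,-1,0,0,0,0,0,0,-1])

```text
t: 19.9
eef_pos: [0.6268, 0.0271, 0.2549]
tcp_rot: [[-1.0, -0.0, 0.003], [-0.0, 1.0, -0.005], [-0.003, -0.005, -1.0]]
wrist_force: [-0.1, -5.1, 5.8]
grip_width: 0.144
gripper_force: 49.1
```

```bash
python3 -c "
from h import *
where(1,0)
arc(-162,5,8)"
```

```text
t 19.9 r mm 32.85 ang -159.35 resist N 4.7 radial N 1.85 F [-0.07 -5.06  5.76]
[0, 0, 0, 0.0008, 0.0027, 0, -1, 0, 0, 0, 0.0005, 0.0027, 0, -1, 0, 0, 0, 0.0003, 0.0028, 0, -1, 0, 0, 0, 0, 0.0028, 0, -1, 0, 0, 0, -0.0002, 0.0028, 0, -1, 0, 0, 0, -0.0005, 0.0028, 0, -1, 0, 0, 0, -0.0007, 0.0027, 0, -1, 0, 0, 0, -0.0009, 0.0026, 0, -1]
```

Emit:
move_arm(series=[0,0,0,0.0008,0.0027,0,-1,0,0,0,0.0005,0.0027,0,-1,0,0,0,0,0,0,-1,0,0,0,0,0,0,-1])

```text
t: 20.4
eef_pos: [0.6254, 0.0315, 0.2549]
tcp_rot: [[-1.0, -0.001, 0.003], [-0.001, 1.0, -0.007], [-0.003, -0.007, -1.0]]
wrist_force: [0.3, -7.4, 5.7]
grip_width: 0.144
gripper_force: 49.4
```

```bash
python3 -c "
from h import *
where(1,0)"
```

```text
t 20.4 r mm 32.87 ang -167.37 resist N 7.31 radial N 1.32 F [ 0.31 -7.42  5.68]
```

Emit:
move_arm(series=[0,0,0,0.0003,0.0028,0,-1,0,0,0,0,0.0014,0,-1,0,0,0,0,0,0,-1,0,0,0,0,0,0,-1])

```text
t: 20.9
eef_pos: [0.6248, 0.035, 0.2549]
tcp_rot: [[-1.0, -0.001, 0.002], [-0.001, 1.0, -0.009], [-0.002, -0.009, -1.0]]
wrist_force: [-1.1, -10.6, 6.5]
grip_width: 0.14
gripper_force: 49.5
```

```bash
python3 -c "
from h import *
where(1,0)"
```

```text
t 20.9 r mm 32.88 ang -173.47 resist N 10.39 radial N 2.27 F [ -1.08 -10.59   6.5 ]
```

Emit:
move_arm(series=[0,0,0,0,-0.0025,0,-1,0,0,0,0,0,0,0,0,0,0,0,0,0,0,0,0,0,0,0,-0.02,0,0,0,0,0,0,-0.02,0,0,0,0,0.0331,0.0165,0,0,0,0,0,0.0331,0.0165,0,0,0,0,0,0.0331,0.0165,0,0,0,0,0,0.0331,0.0165,0,0,0,0,0,0,0,0,0,0,0,0,0,0,0,0])

```text
t: 22.28
eef_pos: [0.4925, 0.1023, 0.2937]
tcp_rot: [[-1.0, 0.0, 0.001], [0.0, 1.0, -0.0], [-0.001, -0.0, -1.0]]
wrist_force: [-0.1, 0.4, 0.0]
grip_width: 0.5
gripper_force: 0.0
```

```bash
python3 look.py w6
```

```text
22.275 [0.49249994 0.1023002  0.29373851] [[-1.0, 0.0, 0.001], [0.0, 1.0, -0.0], [-0.001, -0.0, -1.0]] [ 0.07  0.26  1.83 -0.    1.05 -1.5 ] [-0.12693822  0.40169998  0.03722518]
[502.3 151.3] [497 146  12  12  92] [0.4536 0.2802 0.0408] (0, 3) 0
[154.8 292.6] [144 277  28  26 174] [0.5271 0.0411 0.1058] (117, 3) [0.5276 0.0392 0.106 ]
```

View pics/w6.png

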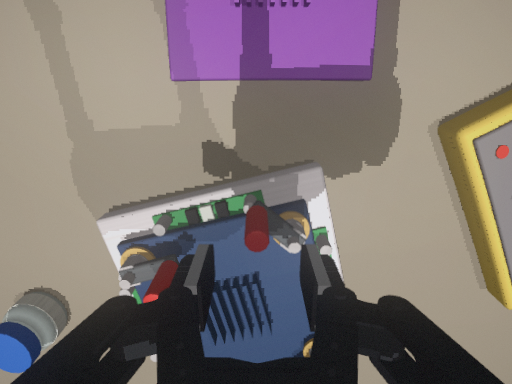

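Handle D, at (257,228), is centred. I'll descend and grip it.

Emit:
move_arm(series=[0,0,0,0,0,0.02,0,0,0,0,0,0,0.02,0,0,0,0,0,0,0,0,0,0,0,0,0,0,-1,0,0,0,0,0,0,-1,0,0,0,0,0,0,-1,0,0,0,0,0,0,-1])

```text
t: 23.2
eef_pos: [0.4925, 0.1021, 0.2544]
tcp_rot: [[-1.0, 0.001, 0.002], [0.001, 1.0, -0.0], [-0.002, -0.0, -1.0]]
wrist_force: [0.7, -1.1, 3.0]
grip_width: 0.146
gripper_force: 48.8
```

```bash
python3 -c "
from h import *
where(3,0)
arc(-129,10,13); arc(101,5,14)"
```

```text
t 23.2 r mm 30.68 ang -129.37 resist N 1.21 radial N 0.38 F [ 0.7  -1.06  2.96]
[0, 0, 0, 0.0041, 0.0039, 0, -1, 0, 0, 0, 0.0032, 0.0045, 0, -1, 0, 0, 0, 0.0025, 0.005, 0, -1, 0, 0, 0, 0.0015, 0.0054, 0, -1, 0, 0, 0, 0.0006, 0.0055, 0, -1, 0, 0, 0, -0.0004, 0.0056, 0, -1, 0, 0, 0, -0.0013, 0.0054, 0, -1, 0, 0, 0, -0.0023, 0.0051, 0, -1, 0, 0, 0, -0.0031, 0.0046, 0, -1, 0, 0, 0, -0.0039, 0.0041, 0, -1, 0, 0, 0, -0.0045, 0.0032, 0, -1, 0, 0, 0, -0.005, 0.0025, 0, -1, 0, 0, 0, -0.0054, 0.0015, 0, -1]
[0, 0, 0, -0.0028, 0.0004, 0, -1, 0, 0, 0, -0.0027, 0.0002, 0, -1, 0, 0, 0, -0.0028, -0.0001, 0, -1, 0, 0, 0, -0.0028, -0.0003, 0, -1, 0, 0, 0, -0.0027, -0.0006, 0, -1, 0, 0, 0, -0.0027, -0.0007, 0, -1, 0, 0, 0, -0.0026, -0.0011, 0, -1, 0, 0, 0, -0.0025, -0.0012, 0, -1, 0, 0, 0, -0.0024, -0.0015, 0, -1, 0, 0, 0, -0.0022, -0.0016, 0, -1, 0, 0, 0, -0.0021, -0.0019, 0, -1, 0, 0, 0, -0.002, -0.002, 0, -1, 0, 0, 0, -0.0017, -0.0022, 0, -1, 0, 0, 0, -0.0015, -0.0023, 0, -1]
```

Emit:
move_arm(series=[0,0,0,0.0041,0.0039,0,-1,0,0,0,0.0032,0.0045,0,-1,0,0,0,0.0025,0.005,0,-1,0,0,0,0.0015,0.0054,0,-1,0,0,0,0.0006,0.0055,0,-1,0,0,0,-0.0004,0.0056,0,-1,0,0,0,-0.0013,0.0054,0,-1,0,0,0,0,0,0,-1])

```text
t: 24.2
eef_pos: [0.4826, 0.138, 0.2541]
tcp_rot: [[-1.0, 0.0, 0.002], [0.0, 1.0, 0.0], [-0.002, 0.0, -1.0]]
wrist_force: [2.8, -0.6, 6.2]
grip_width: 0.145
gripper_force: 49.2
```

```bash
python3 -c "
from h import *
where(3,0)"
```

```text
t 24.2 r mm 31.84 ang 157.48 resist N -0.49 radial N -2.78 F [ 2.75 -0.61  6.19]
```

Emit:
move_arm(series=[0,0,0,-0.0023,0.0051,0,-1,0,0,0,-0.0031,0.0046,0,-1,0,0,0,-0.0039,0.0041,0,-1,0,0,0,-0.0045,0.0032,0,-1,0,0,0,-0.005,0.0025,0,-1,0,0,0,-0.0054,0.0015,0,-1,0,0,0,-0.0028,0.0004,0,-1,0,0,0,-0.0027,0.0002,0,-1,0,0,0,0,0,0,-1])

```text
t: 25.32
eef_pos: [0.5111, 0.1591, 0.2541]
tcp_rot: [[-1.0, 0.0, -0.002], [0.0, 1.0, -0.001], [0.002, -0.001, -1.0]]
wrist_force: [0.9, -1.5, 8.7]
grip_width: 0.139
gripper_force: 49.5
```

```bash
python3 -c "
from h import *
where(3,0)"
```

```text
t 25.32 r mm 33.35 ang 91.57 resist N -0.86 radial N -1.53 F [ 0.91 -1.5   8.67]
```

Emit:
move_arm(series=[0,0,0,-0.0028,-0.0001,0,-1,0,0,0,-0.0028,-0.0003,0,-1,0,0,0,0,0,0,-1])

```text
t: 25.7
eef_pos: [0.5166, 0.159, 0.2541]
tcp_rot: [[-1.0, 0.001, -0.002], [0.001, 1.0, 0.0], [0.002, 0.0, -1.0]]
wrist_force: [-1.0, -0.2, 9.0]
grip_width: 0.145
gripper_force: 49.5
```

```bash
python3 -c "
from h import *
where(3,0)"
```

```text
t 25.7 r mm 33.49 ang 82.11 resist N 0.97 radial N -0.34 F [-1.01 -0.2   9.01]
```

Emit:
move_arm(series=[0,0,0,-0.0027,-0.0006,0,-1,0,0,0,-0.0027,-0.0007,0,-1,0,0,0,0,0,0,-1])

```text
t: 26.08
eef_pos: [0.5219, 0.1579, 0.2541]
tcp_rot: [[-1.0, 0.001, -0.002], [0.001, 1.0, 0.001], [0.002, 0.001, -1.0]]
wrist_force: [-0.2, 1.1, 9.3]
grip_width: 0.145
gripper_force: 49.6
```

```bash
python3 -c "
from h import *
where(3,0)"
```

```text
t 26.07 r mm 33.62 ang 72.79 resist N 0.52 radial N 0.94 F [-0.22  1.05  9.25]
```

Emit:
move_arm(series=[0,0,0,-0.0026,-0.0011,0,-1,0,0,0,-0.0025,-0.0012,0,-1,0,0,0,0,0,0,-1])

```text
t: 26.45
eef_pos: [0.5255, 0.1565, 0.254]
tcp_rot: [[-1.0, 0.002, -0.007], [0.002, 1.0, 0.003], [0.007, 0.003, -1.0]]
wrist_force: [-4.9, 4.3, 11.4]
grip_width: 0.143
gripper_force: 50.0
```

```bash
python3 -c "
from h import *
where(3,0)"
```

```text
t 26.45 r mm 33.57 ang 66.35 resist N 6.27 radial N 1.99 F [-4.94  4.33 11.44]
```

It has seated at about 67°. Now the tightening.

Emit:
move_arm(series=[0,0,0,-0.0024,-0.0015,0,-1,0,0,0,-0.0022,-0.0016,0,-1,0,0,0,0,0,0,-1,0,0,0,0,0,0,-1])

```text
t: 26.95
eef_pos: [0.5296, 0.1543, 0.2541]
tcp_rot: [[-1.0, 0.003, -0.008], [0.003, 1.0, 0.006], [0.008, 0.006, -1.0]]
wrist_force: [-6.1, 8.2, 12.3]
grip_width: 0.142
gripper_force: 50.0
```

```bash
python3 -c "
from h import *
where(3,0)"
```

```text
t 26.95 r mm 33.51 ang 58.37 resist N 9.47 radial N 3.8 F [-6.07  8.21 12.33]
```

Emit:
move_arm(series=[0,0,0,-0.0018,-0.0016,0,-1,0,0,0,0,0,0,-1,0,0,0,0,0,0,-1])

```text
t: 27.32
eef_pos: [0.5312, 0.1532, 0.2541]
tcp_rot: [[-1.0, 0.003, -0.008], [0.003, 1.0, 0.007], [0.008, 0.007, -1.0]]
wrist_force: [-5.9, 10.2, 13.2]
grip_width: 0.14
gripper_force: 50.1
```

```bash
python3 -c "
from h import *
where(3,0)"
```

```text
t 27.32 r mm 33.46 ang 54.95 resist N 10.72 radial N 4.92 F [-5.94 10.19 13.23]
```

Emit:
move_arm(series=[0,0,0,0.0018,0.0016,0,-1,0,0,0,0,0,0,0,0,0,0,0,0,0,0,0,0,0,0,0,-0.02,0,0,0,0,0,0,-0.03,0,0,0,0,0,0,-0.05,0,0,0,0,-0.014,-0.0175,-0.05,0,0,0,0,-0.014,-0.0175,0,0,0,0,0,0,0,0,0,0,0,0,0,0,0,0,0,0,0,0,0,0,0,0])

```text
invalid input
```

```bash
python3 look.py w7
python3 - <<'E'
from h import *
i=bot.camera_info("wrist")
for n in ["w1","w7"]:
    z=np.load(n+".npz");p,d=z["p"],z["d"];R,t=wrist_Rt({"tcp_rot":z["R"],"eef_pos":z["e"]})
    ys,xs=np.where(d>0);P=at_depth(i,np.c_[xs,ys],d[ys,xs],R,t);C=cv2.cvtColor(p,cv2.COLOR_RGB2HSV)[ys,xs].astype(int)
    rd=((C[:,0]<8)|(C[:,0]>172))&(C[:,1]>140)
    bl=(C[:,0]>100)&(C[:,0]<125)&(C[:,1]>90)&(P[:,2]>.03)&(P[:,2]<.05)
    B=P[bl];print(n,"plane",np.linalg.lstsq(np.c_[B[:,:2]-AX.mean(0),np.ones(len(B))],B[:,2],rcond=None)[0].round(4))
    for k,a in enumerate(AX):
        D=np.linalg.norm(P[:,:2]-a,axis=1); m=rd&(D<.017)&(P[:,2]<.06); h=rd&(D<.045)&(P[:,2]>.1)
        for s,q in(("mark",m),("hand",h)):
            if q.sum()>1:
                c=P[q].mean(0); v=c[:2]-a; print(" ","ABCD"[k],s,q.sum(),c.round(4),(np.hypot(*v)*1e3).round(1),np.degrees(np.arctan2(v[1],v[0])).round(1))
z=np.load("w7.npz");p=z["p"]; cv2.imwrite("pics/cmp.png",np.hstack([cv2.resize(np.load(n+".npz")["p"][70:290,90:350,::-1],None,fx=1.53,fy=1.53,interpolation=cv2.INTER_CUBIC) for n in ("w1","w7")]))
E
```

```text
27.325 [0.53121773 0.15319312 0.25407807] [[-1.0, 0.003, -0.008], [0.003, 1.0, 0.007], [0.008, 0.007, -1.0]] [ 0.15  0.37  1.77  0.01  1.01 -1.42] [-5.94403211 10.18593714 13.2253726 ]
[256.6 275. ] [244 250  28  43 781] [0.524  0.1531 0.1061] (686, 3) [0.5251 0.1537 0.106 ]
[  8.1 288.8] [  0 276  20  24 339] [0.5324 0.0417 0.1065] (338, 3) [0.5322 0.0416 0.1065]
[270.2 346.8] [267 345   7   5  21] [0.6182 0.1626 0.0486] (0, 3) 0
w1 plane [-0.0019 -0.0068  0.044 ]
  A mark 4 [0.6164 0.1605 0.0487] 13.3 155.5
  A hand 138 [0.6117 0.1827 0.1062] 32.4 121.3
  C hand 157 [ 0.5453 -0.0218  0.1066] 31.6 -82.2
  D hand 163 [0.4918 0.1009 0.1064] 32.1 -129.1
w7 plane [ 0.0022 -0.0008  0.0408]
  A mark 26 [0.6187 0.163  0.0486] 12.6 140.8
  C hand 459 [0.5316 0.0424 0.1063] 34.2 105.9
  D mark 4 [0.5048 0.115  0.0491] 13.0 -123.8
  D hand 823 [0.5245 0.1538 0.1055] 30.6 65.9
```

View pics/cmp.png

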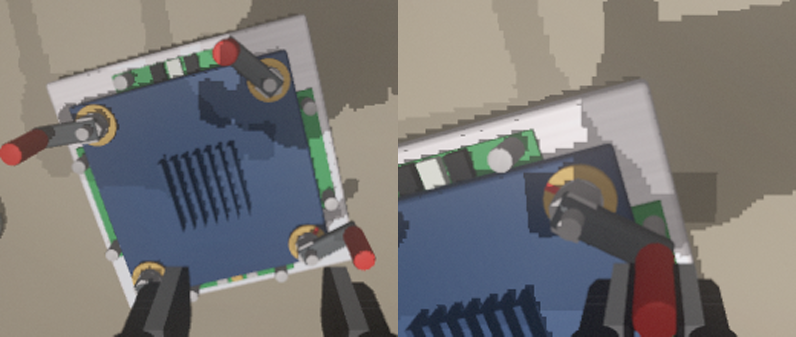

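That move was refused for another miscount, so D is still gripped. I'll send it row by row.

Emit:
move_arm(series=[0,0,0,0.0018,0.0016,0,-1,0,0,0,0,0,0,0,0,0,0,0,0,0,0,0,0,0,0,0,-0.02,0,0,0,0,0,0,-0.03,0,0,0,0,0,0,-0.05,0,0,0,0,-0.014,-0.0175,-0.05,0,0,0,0,-0.014,-0.0175,0,0,0,0,0,0,0,0,0,0,0,0,0,0,0,0,0])

```text
invalid input
```

```bash
python3 look.py w8 | head -1
cat > chk.py <<'E'
import sys
from h import *
for n in sys.argv[1:]:
    if n[0]=="w": i=bot.camera_info("wrist"); z=np.load(n+".npz");R,t=wrist_Rt({"tcp_rot":z["R"],"eef_pos":z["e"]})
    else:
        i=bot.camera_info(n[:-1]); z=np.load(n+".npz"); R,t=np.array(i["R"]),np.array(i["t"])
    p,d=z["p"],z["d"]
    ys,xs=np.where(d>0);P=at_depth(i,np.c_[xs,ys],d[ys,xs],R,t);C=cv2.cvtColor(p,cv2.COLOR_RGB2HSV)[ys,xs].astype(int)
    rd=((C[:,0]<8)|(C[:,0]>172))&(C[:,1]>140)
    bl=(C[:,0]>100)&(C[:,0]<125)&(C[:,1]>90)&(P[:,2]>.03)&(P[:,2]<.05)
    B=P[bl];print(n,"plane",np.linalg.lstsq(np.c_[B[:,:2]-AX.mean(0),np.ones(len(B))],B[:,2],rcond=None)[0].round(4))
    for k,a in enumerate(AX):
        D=np.linalg.norm(P[:,:2]-a,axis=1); m=rd&(D<.017)&(P[:,2]<.06); h=rd&(D<.045)&(P[:,2]>.1)
        for s,q in(("mark",m),("hand",h)):
            if q.sum()>1:
                c=P[q].mean(0); v=c[:2]-a; print(" ","ABCD"[k],s,q.sum(),c.round(4),(np.hypot(*v)*1e3).round(1),np.degrees(np.arctan2(v[1],v[0])).round(1))
E
python3 -c "
from h import *
p,d=bot.read_camera('top'); np.savez('top1.npz',p=p,d=d)
p,d=bot.read_camera('side'); np.savez('side1.npz',p=p,d=d)"
python3 chk.py w1 w8 w3 w4 w5 w6 side1
```

```text
27.375 [0.53120045 0.15317383 0.25409038] [[-1.0, 0.003, -0.008], [0.003, 1.0, 0.007], [0.008, 0.007, -1.0]] [ 0.15  0.37  1.77  0.01  1.01 -1.42] [-6.92600538  9.38219024 12.91469807]
w1 plane [-0.0019 -0.0068  0.044 ]
  A mark 4 [0.6164 0.1605 0.0487] 13.3 155.5
  A hand 138 [0.6117 0.1827 0.1062] 32.4 121.3
  C hand 157 [ 0.5453 -0.0218  0.1066] 31.6 -82.2
  D hand 163 [0.4918 0.1009 0.1064] 32.1 -129.1
w8 plane [ 0.0019 -0.0009  0.0408]
  A mark 26 [0.6187 0.1628 0.0486] 12.5 141.4
  C hand 454 [0.5316 0.0423 0.1063] 34.1 106.0
  D mark 4 [0.5051 0.1148 0.048 ] 13.0 -121.9
  D hand 825 [0.5245 0.1538 0.1055] 30.6 65.9
w3 plane [-0.0096 -0.0174  0.0425]
  A mark 28 [0.6192 0.1628 0.0485] 12.1 140.1
  A hand 763 [0.6498 0.1336 0.1055] 30.2 -45.1
  B hand 272 [0.6819 0.0486 0.105 ] 26.4 22.0
w4 plane [-0.0052 -0.0227  0.0425]
  A mark 15 [0.6192 0.1625 0.0482] 11.9 141.1
  A hand 3 [0.6463 0.1376 0.1013] 24.9 -44.3
  C hand 14 [0.5341 0.0383 0.1959] 29.6 103.5
  D mark 20 [0.509  0.1138 0.0486] 12.3 -104.1
  D hand 440 [0.491  0.1006 0.1062] 32.7 -129.8
w5 plane [-0.0034 -0.0087  0.0409]
  A mark 22 [0.6186 0.163  0.0485] 12.7 141.3
  A hand 415 [0.652  0.1339 0.1063] 31.6 -41.8
w6 plane [ 0.0032 -0.0245  0.0415]
  C hand 188 [0.5269 0.0397 0.1049] 33.3 115.1
  D hand 420 [0.4899 0.1012 0.1062] 33.1 -131.9
side1 plane [0.0006 0.0069 0.0416]
  A mark 2 [0.6178 0.1632 0.0488] 13.5 142.5
  A hand 23 [0.6499 0.1363 0.1072] 28.4 -41.1
  B mark 2 [0.6667 0.0413 0.0489] 9.6 16.0
  B hand 24 [0.6246 0.0336 0.1065] 33.2 -171.2
```

Emit:
move_arm(series=[0,0,0,0.0018,0.0016,0,-1,0,0,0,0,0,0,0,0,0,0,0,0,0,0,0,0,0,0,0,-0.03,0,0,0,0,0,0,-0.05,0,0,0,0,0,0,-0.05,0,0,0,0,-0.014,-0.0175,-0.02,0,0,0,0,-0.014,-0.0175,0,0,0,0,0,0,0,0,0,0,0,0,0,0,0,0,0,0,0,0,0,0,0])

```text
t: 28.9
eef_pos: [0.5598, 0.1171, 0.4025]
tcp_rot: [[-1.0, 0.001, -0.003], [0.001, 1.0, 0.0], [0.003, 0.0, -1.0]]
wrist_force: [0.3, 0.0, -0.1]
grip_width: 0.499
gripper_force: 0.0
```

```bash
python3 look.py w9 | head -1; python3 -c "
from h import *
p,d=bot.read_camera('top'); np.savez('top2.npz',p=p,d=d)
p,d=bot.read_camera('side'); np.savez('side2.npz',p=p,d=d)"
python3 chk.py w9 side0 side2 top0 top2
```

```text
28.9 [0.55978699 0.1171487  0.40246995] [[-1.0, 0.001, -0.003], [0.001, 1.0, 0.0], [0.003, 0.0, -1.0]] [ 0.08  0.27  1.51  0.    1.36 -1.49] [ 0.26140257  0.01588608 -0.1313243 ]
w9 plane [-0.0072 -0.0113  0.0409]
  A mark 5 [0.6183 0.1632 0.0483] 13.1 141.4
  A hand 129 [0.6513 0.1342 0.1063] 30.9 -42.4
  B hand 137 [0.6254 0.0316 0.1065] 32.8 -167.6
  C hand 173 [0.532  0.0404 0.1065] 32.2 106.2
  D mark 3 [0.5059 0.1147 0.0484] 12.6 -118.6
  D hand 169 [0.5259 0.1539 0.1064] 31.4 63.7
side0 plane [-0.0005  0.0077  0.0449]
  A hand 28 [0.611  0.1848 0.1073] 34.6 120.4
  B hand 18 [0.6862 0.0494 0.1066] 30.6 20.5
  C hand 22 [ 0.5444 -0.0194  0.1067] 29.1 -83.4
  D hand 27 [0.4896 0.1032 0.107 ] 31.8 -134.8
side2 plane [0.0009 0.0113 0.0415]
  A hand 22 [0.6499 0.1364 0.1073] 28.4 -41.0
  B hand 26 [0.6243 0.0342 0.1066] 33.5 -172.3
  C hand 26 [0.5307 0.043  0.1063] 35.1 107.1
  D hand 30 [0.5249 0.1564 0.1073] 33.2 67.2
top0 plane [ 0.0027 -0.0027  0.0442]
  A hand 20 [0.6138 0.1824 0.1077] 31.1 118.2
  B hand 20 [0.6884 0.0478 0.1072] 32.2 16.4
  C hand 22 [ 0.5466 -0.0226  0.107 ] 32.6 -80.1
  D hand 20 [0.4928 0.1003 0.1074] 31.9 -127.0
top2 plane [-0.0002  0.0003  0.0412]
  B hand 22 [0.627  0.0308 0.1073] 31.5 -165.4
  C hand 22 [0.5329 0.0401 0.1076] 31.7 104.8
  D hand 19 [0.5283 0.1537 0.1058] 32.3 59.7
```

Nuts A and B have a clear margin, at about 10° or more past seating. C and D sprung back to only 5–9°, so their marks may have moved barely 1 mm. There is time to re-grip both and take them a little firmer, to about 12 N. C first.

Emit:
move_arm(series=[0,0,0,0.0138,-0.038,0,0,0,0,0,0.0138,-0.038,0,0,0,0,0,0,0,0.05,0,0,0,0,0,0,0.05,0,0,0,0,0,0,0,0,0,0,0,0,0,0.0475,0,0,0,0,0,0,0,0,0,0,0,0,0,0,0])

```text
t: 30.05
eef_pos: [0.5338, 0.0411, 0.2585]
tcp_rot: [[-1.0, 0.0, 0.004], [0.0, 1.0, -0.0], [-0.004, -0.0, -1.0]]
wrist_force: [0.2, -0.1, -0.2]
grip_width: 0.501
gripper_force: 0.0
```

```bash
cat >> h.py <<'E'
def where2(k):
    o=bot.get_obs(); g=(o["eef_pos"]+.155*o["tcp_rot"][:,2])[:2]-AX[k]; th=np.arctan2(g[1],g[0]); r=np.array([np.cos(th),np.sin(th)]); tc=np.array([r[1],-r[0]]); f=o["wrist_force"][:2]
    print("t",round(o["t"],2),"grasp ang",np.degrees(th).round(2),"r",(np.hypot(*g)*1e3).round(1),"resist",(-f@tc).round(2),"radial",(f@r).round(2),o["eef_pos"].round(4),"grip",round(o["grip_width"],3))
E
python3 -c "
from h import *
where2(2)"
```

```text
t 30.05 grasp ang 101.97 r 32.3 resist -0.13 radial -0.16 [0.5338 0.0411 0.2585] grip 0.501
```

Emit:
move_arm(series=[0,0,0,0,0,0.001,0,0,0,0,0,0,0,-1,0,0,0,0,0,0,-1,0,0,0,0,0,0,-1,0,0,0,0,0,0,-1])

```text
t: 30.68
eef_pos: [0.5329, 0.041, 0.256]
tcp_rot: [[-1.0, 0.001, 0.001], [0.001, 1.0, 0.0], [-0.001, 0.0, -1.0]]
wrist_force: [-1.2, 1.3, 6.0]
grip_width: 0.143
gripper_force: 48.8
```

```bash
python3 -c "
from h import *
where2(2)
arc(106,5,4)"
```

```text
t 30.68 grasp ang 104.05 r 32.6 resist 0.89 radial 1.6 [0.5329 0.041  0.256 ] grip 0.143
[0, 0, 0, -0.0027, 0.0006, 0, -1, 0, 0, 0, -0.0028, 0.0004, 0, -1, 0, 0, 0, -0.0027, 0.0002, 0, -1, 0, 0, 0, -0.0028, -0.0001, 0, -1]
```

Emit:
move_arm(series=[0,0,0,-0.0027,0.0006,0,-1,0,0,0,-0.0028,0.0004,0,-1,0,0,0,-0.0027,0.0002,0,-1,0,0,0,0,0,0,-1,0,0,0,0,0,0,-1])

```text
t: 31.3
eef_pos: [0.5376, 0.0421, 0.2557]
tcp_rot: [[-1.0, 0.0, -0.01], [0.0, 1.0, -0.001], [0.01, -0.001, -1.0]]
wrist_force: [-9.5, 0.3, 13.4]
grip_width: 0.14
gripper_force: 49.7
```

```bash
python3 -c "
from h import *
where2(2)"
```

```text
t 31.3 grasp ang 98.63 r 32.9 resist 9.34 radial 1.76 [0.5376 0.0421 0.2557] grip 0.14
```

Emit:
move_arm(series=[0,0,0,-0.0028,-0.0001,0,-1,0,0,0,-0.0015,-0.0001,0,-1,0,0,0,0,0,0,-1,0,0,0,0,0,0,-1])

```text
t: 31.8
eef_pos: [0.5409, 0.0423, 0.2556]
tcp_rot: [[-1.0, 0.0, -0.012], [0.0, 1.0, 0.001], [0.012, 0.001, -1.0]]
wrist_force: [-12.3, 1.3, 15.5]
grip_width: 0.141
gripper_force: 49.8
```

```bash
python3 -c "
from h import *
where2(2)"
```

```text
t 31.8 grasp ang 93.47 r 32.9 resist 12.17 radial 2.07 [0.5409 0.0423 0.2556] grip 0.141
```

Emit:
move_arm(series=[0,0,0,0.004,0,0,-1,0,0,0,0,0,0,0,0,0,0,0,0,0,0,0,0,0,0,0,-0.04,0,0,0,0,0.0048,0.0374,0,0,0,0,0,0.0048,0.0374,0,0,0,0,0,0.0048,0.0374,0,0,0,0,0,0,0,0,0,0,0,0,0,0,0,0,0])

```text
invalid input
```

```bash
python3 look.py w10
```

```text
31.8 [0.54093649 0.04229144 0.25559386] [[-1.0, 0.0, -0.012], [0.0, 1.0, 0.001], [0.012, 0.001, -1.0]] [-0.05  0.36  1.79 -0.    1.01 -1.62] [-12.26970764   1.3273423   15.45290687]
[256.6 261.4] [ 243  230   28   62 1443] [0.5309 0.0417 0.1023] (728, 3) [0.5344 0.0414 0.1059]
[505.6 257. ] [497 242  15  26 249] [0.527  0.1512 0.1061] (248, 3) [0.5267 0.1511 0.1061]
[428.8 332.6] [426 330   6   6  17] [0.6189 0.1622 0.0485] (0, 3) 0
```

Emit:
move_arm(series=[0,0,0,0.004,0,0,-1,0,0,0,0,0,0,0,0,0,0,0,0,0,0,0,0,0,0,0,-0.04,0,0,0,0,0.0048,0.0374,0,0,0,0,0,0.0048,0.0374,0,0,0,0,0,0.0048,0.0374,0,0,0,0,0,0,0,0,0])

```text
t: 32.85
eef_pos: [0.5267, 0.1561, 0.2949]
tcp_rot: [[-1.0, -0.002, -0.0], [-0.002, 1.0, 0.001], [0.0, 0.001, -1.0]]
wrist_force: [0.6, -0.2, 0.5]
grip_width: 0.503
gripper_force: 0.0
```

```bash
python3 look.py w10
```

```text
32.85 [0.52670237 0.1560693  0.29488728] [[-1.0, -0.002, -0.0], [-0.002, 1.0, 0.001], [0.0, 0.001, -1.0]] [ 0.16  0.32  1.73  0.    1.09 -1.41] [ 0.63723344 -0.23741641  0.47840156]
[ 56.1 254.7] [ 47 244  20  18 182] [0.5354 0.0407 0.1066] (182, 3) [0.5352 0.0408 0.1066]
[230.8 356. ] [226 355  10   3  15] [0.6454 0.1353 0.0698] (0, 3) 0
```

Emit:
move_arm(series=[0,0,0,0,0,0.02,0,0,0,0,0,0,0.02,0,0,0,0,0,0,0,0,0,0,0,0,0,0,-1,0,0,0,0,0,0,-1,0,0,0,0,0,0,-1,0,0,0,0,0,0,-1])

```text
t: 33.78
eef_pos: [0.5273, 0.1545, 0.2562]
tcp_rot: [[-1.0, 0.001, 0.002], [0.001, 1.0, 0.001], [-0.002, 0.001, -1.0]]
wrist_force: [-0.3, 3.5, 4.2]
grip_width: 0.142
gripper_force: 49.0
```

```bash
python3 -c "
from h import *
where2(3)
arc(64,5,5)"
```

```text
t 33.77 grasp ang 61.58 r 32.9 resist 1.97 radial 2.95 [0.5273 0.1545 0.2562] grip 0.142
[0, 0, 0, -0.0025, -0.0014, 0, -1, 0, 0, 0, -0.0023, -0.0015, 0, -1, 0, 0, 0, -0.0022, -0.0017, 0, -1, 0, 0, 0, -0.002, -0.002, 0, -1, 0, 0, 0, -0.0019, -0.0021, 0, -1]
```

Emit:
move_arm(series=[0,0,0,-0.0025,-0.0014,0,-1,0,0,0,-0.0023,-0.0015,0,-1,0,0,0,-0.0022,-0.0017,0,-1,0,0,0,0,0,0,-1,0,0,0,0,0,0,-1])

```text
t: 34.4
eef_pos: [0.5319, 0.1518, 0.2559]
tcp_rot: [[-1.0, 0.003, -0.005], [0.003, 1.0, 0.006], [0.005, 0.006, -1.0]]
wrist_force: [-6.6, 10.3, 10.0]
grip_width: 0.142
gripper_force: 49.7
```

```bash
python3 -c "
from h import *
where2(3)"
```

```text
t 34.4 grasp ang 54.69 r 33.0 resist 11.31 radial 4.59 [0.5319 0.1518 0.2559] grip 0.142
```

Emit:
move_arm(series=[0,0,0,-0.0015,-0.0015,0,-1,0,0,0,0,0,0,-1,0,0,0,0,0,0,-1])

```text
t: 34.78
eef_pos: [0.5332, 0.1506, 0.2559]
tcp_rot: [[-1.0, 0.003, -0.005], [0.003, 1.0, 0.007], [0.005, 0.007, -1.0]]
wrist_force: [-5.5, 12.8, 9.7]
grip_width: 0.145
gripper_force: 49.7
```

```bash
python3 -c "
from h import *
where2(3)"
```

```text
t 34.77 grasp ang 51.83 r 33.0 resist 12.26 radial 6.67 [0.5332 0.1506 0.2559] grip 0.145
```

Now I'll release D, lift clear and check.

Emit:
move_arm(series=[0,0,0,0.003,0.0025,0,-1,0,0,0,0,0,0,0,0,0,0,0,0,0,0,0,0,0,0,0,-0.04,0,0,0,0,0,0,-0.05,0,0,0,0,-0.014,-0.0175,-0.05,0,0,0,0,-0.014,-0.0175,0,0,0,0,0,0,0,0,0])

```text
t: 35.78
eef_pos: [0.5609, 0.1139, 0.3942]
tcp_rot: [[-1.0, 0.003, -0.001], [0.003, 1.0, -0.001], [0.001, -0.001, -1.0]]
wrist_force: [-0.7, 0.1, -0.2]
grip_width: 0.496
gripper_force: 0.0
```

```bash
python3 look.py w11 | head -1; python3 -c "
from h import *
p,d=bot.read_camera('top'); np.savez('top3.npz',p=p,d=d)
a=np.load('top0.npz')['p'].astype(int); 
for n,(x,y) in dict(meter=(146,240),jar=(306,190),driver=(347,200)).items(): print(n,abs(p.astype(int)-a)[y-35:y+35,x-25:x+25].mean().round(1))"
python3 chk.py w1 w9 w11 top3
```

```text
35.775 [0.56088978 0.11391517 0.3942013 ] [[-1.0, 0.003, -0.001], [0.003, 1.0, -0.001], [0.001, -0.001, -1.0]] [ 0.08  0.28  1.53 -0.    1.34 -1.49] [-0.70728999  0.08706048 -0.17049524]
meter 5.5
jar 2.7
driver 2.5
w1 plane [-0.0019 -0.0068  0.044 ]
  A mark 4 [0.6164 0.1605 0.0487] 13.3 155.5
  A hand 138 [0.6117 0.1827 0.1062] 32.4 121.3
  C hand 157 [ 0.5453 -0.0218  0.1066] 31.6 -82.2
  D hand 163 [0.4918 0.1009 0.1064] 32.1 -129.1
w9 plane [-0.0071 -0.0113  0.0409]
  A mark 5 [0.6183 0.1632 0.0483] 13.1 141.3
  A hand 129 [0.6513 0.1342 0.1063] 30.9 -42.4
  B hand 137 [0.6254 0.0316 0.1065] 32.8 -167.6
  C hand 173 [0.532  0.0404 0.1065] 32.2 106.2
  D mark 3 [0.5059 0.1147 0.0484] 12.6 -118.6
  D hand 169 [0.5259 0.1539 0.1065] 31.4 63.7
w11 plane [-0.0059 -0.0127  0.0409]
  A mark 6 [0.6185 0.1628 0.0484] 12.6 142.0
  A hand 135 [0.651  0.1344 0.1061] 30.5 -42.4
  B hand 136 [0.625  0.0319 0.1064] 33.2 -168.2
  C hand 185 [0.5336 0.0412 0.1065] 32.6 103.2
  D mark 3 [0.5047 0.1154 0.0486] 12.7 -125.3
  D hand 184 [0.5264 0.1536 0.1063] 31.3 62.6
top3 plane [ 0.0018 -0.0042  0.0409]
  B hand 20 [0.627  0.0307 0.1078] 31.5 -165.3
  C hand 23 [0.5353 0.0403 0.1072] 31.3 100.5
  D hand 18 [0.5287 0.1526 0.1067] 31.6 58.0
```

```bash
python3 -c "
from plant import bot
print(bot.finish_job())"
```

```text
the job is handed in; nothing more can be done
None
```

I tightened all four nuts in cross order (the A–C diagonal, then B–D) to about 10–12 N at the handle, re-snugged C and D after they sprang back, let go of everything and handed the job in; no verdict came back, and I saw only A's and D's marks turn, judging B and C by handle travel and force.

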